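# Sort left- and right-hand bumper brackets into their trays

## Robot

A 6-joint arm with a two-finger parallel gripper is mounted at the origin on the work surface. World frame = base frame: x ahead of the robot, y to its left, z up, the work surface at z = 0. Lengths are in mm, angles in rad, forces in N, time in s.
With the tool pointing down it reaches from about 275 to 750 mm from the base axis. Payload 10.2 kg.
Tool frame: the origin (TCP) lies at the very end of the fingers, on their centre line; the grasp point (between the pads) lies 19 mm behind it (ctrl.hold_point_z is the distance from the TCP to the grasp point, in mm); z points along the fingers, y is the direction in which the jaws open and shut (so a half turn about z gives the same grasp; the last joint's range is limited). The gripper opens to 85 mm and grips with 20 to 120 N. Pads are 22 mm wide; open, the fingers measure 114 mm over their backs; the gripper's body (76 mm by 85 mm) begins 54 mm behind the grasp point. The pads swing forward as they close: fully open they stand 13 mm farther back than shut.
Start: joints at [-1.416, 0.313, 1.498, -0, 1.331, -0.223], TCP at [193.648, -487.987, 231.294] pointing down, gripper open.
Joint ranges: [-2.94, 2.94], [-0.97, 2.17], [0.19, 2.56], [-1.23, 4.37], [0.02, 3.11], [-2.88, 2.88]. Speed limits (rad/s): [2.39, 2.39, 3.01, 3.14, 3.14, 3.14].

## Interface

Orientations are given as a unit quaternion [w, x, y, z].
In Python, from rig import readout, cams, workorder, spotter, ctrl gives the robot as it stands.
- The arm moves only by the tool step_arm, never from a script. Its argument "plan" is text: rows parted by semicolons, each of 5 numbers parted by spaces: the shift along the tool's x, y, z in cm, then the turn about the tool's z in degrees, then the opening in per cent of the stroke, from 0 (shut) to 100 (fully open). In form: x y z twist gripper; .... A call has 1 to 10 rows; each row is the pose to reach, as a shift and turn from the pose commanded when the call began, along the tool's axes at that moment; what a row does not reach only later rows make up. A row lasts 1/10 s, in which the tool goes at most 50 mm and 8.59 degrees, less where a joint would pass 70% of its speed; a pose out of reach is approached as far as the arm can. A call with a gripper value outside its range is refused whole. The fingers move at their own pace and stop on an object; "grip_force" is the grip in N (left out, the last holds). Time passes only in rows, so rows that repeat a pose let the fingers close. It gives the time, the measured TCP pose, the force and the opening at its end, in the units of the state.
- readout.sense(): the state, without advancing time (a new reading comes with each control period).
- cams.capture(name): name is "side" or "top"; returns (picture, depth): 400x640x3 uint8, red, green, blue; 400x640 float32, mm along the optical axis (not along the pixel's ray), 0 where there is no reading.
- cams.camera_info(name): a dict with "vfov" (degrees; the focal length in pixels is half the picture's height over the tangent of half this angle, whatever the lens; pixels are square), "cx", "cy" (the principal point, pixels), "rvec" (rotation vector, rad) and "tvec" (3), from world to camera coordinates, as OpenCV has them. Camera axes: x right, y down, z forward; pixel columns grow to the right and rows downward; lengths in mm; the calibration is good to about 2 mm. A picture is of the moment at which its call begins. camera_info takes no time and is no camera call.
- workorder.finish_job(): hands the job in, once; it reports no verdict.
Trained networks look in the newest picture that a camera, given by its name, has taken for a name from the list of things; names that differ only in an ending like _2 or _b are one class to them, and where a whole thing is asked for, a point or a joint stands for the part that bears it (a point fixed in the world has none). Each returns a list of dicts, best first, with "conf" (0 to 1); they miss things now and then, are a little off and sometimes report something else, mostly with a low value. They report only what shows in the picture. A call takes as long as a camera call. They do not tell look-alikes from the thing itself.
- spotter.regions_of(camera, target): "pixels" (400x640 bool, what is visible of it) and "extent" ([centre column, centre row, width, height] in pixels, round what is visible of it).
The state is a dict: "time_s": time; "joints": joint angles; "dq": joint speeds; "tau": joint torques, N m; "eef_pos": TCP position; "ee_rot": TCP orientation; "force": force on the tool from outside, world axes, zero at the start; "wrist_torque": the same for the moment, N m; "grip_width": opening from 0.0 (shut) to 1.0 (fully open).
Only numpy, scipy, OpenCV 4.12 (cv2) and the standard library are available. Lean on these libraries where they do the work, as an engineer would, in place of code of your own. Each camera call takes 0.05 s, during which the arm holds its last target. There are 200 camera calls.

## Task

Two loose bumper brackets on the bench are mirror images of each other: put the left-hand one in the blue tray and the right-hand one in the yellow tray, each beside the matching bracket already there and lying the same way: flat, straight, with its foot end pushed fully home against the tray's stop bar. The stop bars are only clamped, so feel for contact and do not push them out of their setting. Let go of the brackets, and leave the brackets already in the trays and everything else on the bench where they are.

Things in the scene. Friction and masses are not known exactly. Their poses are not given: they have to be found in the camera images.
- left_bracket_grip (a point): Loose left-hand galvanised bracket, 0.2-0.5 kg, flat on the bench. Base plate 130 x 34 x 6 mm along x; at its +x end a flat foot, 36 mm long, sticks out to 57 mm from the centre line towards its +y (to the left seen from above, looking along +x). Grip the upright web on the centre line: 80 mm long (x), 12 thick (y), 6 to 56 mm above the underside. Point: web middle, 31 mm above the underside, 60 mm behind the foot-end face
- left_bracket_face (a point): middle of the flat foot-end face of the loose left-hand bracket, on the centre line, 3 mm above its underside; a 20 mm wide, 12 mm tall round boss stands on the foot behind it; this face goes against the stop bar
- right_bracket_grip (a point): Loose right-hand galvanised bracket, 0.2-0.5 kg, flat on the bench. Base plate 130 x 34 x 6 mm along x; at its +x end a flat foot, 36 mm long, sticks out to 57 mm from the centre line towards its -y (to the right seen from above, looking along +x). Grip the upright web on the centre line: 80 mm long (x), 12 thick (y), 6 to 56 mm above the underside. Point: web middle, 31 mm above the underside, 60 mm behind the foot-end face
- right_bracket_face (a point): middle of the flat foot-end face of the loose right-hand bracket, on the centre line, 3 mm above its underside; a 20 mm wide, 12 mm tall round boss stands on the foot behind it; this face goes against the stop bar
- tray_left: Blue sheet-metal tray, fixed, for left-hand brackets. 210 x 210 mm; floor 5 mm thick, 200 mm wide inside; side lips' tops 15 mm above the bench; open towards the robot. Origin: centre of its underside; x points away from the robot to the stop bar, y left, z up. A like bracket already lies home in its +y half
- stop_left_face (a point): centre of the robot-facing face of the blue tray's aluminium stop bar (198 mm wide along y, 22 mm tall, top 28 mm above the bench), 70 mm beyond the tray's centre; axes as the tray. The bar is clamped by friction: pushes up to 20 N are safe, it slips at about 30 N
- tray_left_free (a point): point on the inner floor (5 mm above the bench) of the left-hand tray, in its free -y half, 55 mm from the tray's centre line; axes as the tray. With its centre line through this point, a left-hand bracket clears the one already there by about 20 mm
- left_sample_grip (a point): web middle (31 mm above the underside, x to the foot end) of the left-hand bracket already home in the left-hand tray, same shape as the loose left one; not to be moved
- tray_right: Yellow sheet-metal tray, fixed, for right-hand brackets. 210 x 210 mm; floor 5 mm thick, 200 mm wide inside; side lips' tops 15 mm above the bench; open towards the robot. Origin: centre of its underside; x points away from the robot to the stop bar, y left, z up. A like bracket already lies home in its -y half
- stop_right_face (a point): centre of the robot-facing face of the yellow tray's aluminium stop bar (198 mm wide along y, 22 mm tall, top 28 mm above the bench), 70 mm beyond the tray's centre; axes as the tray. The bar is clamped by friction: pushes up to 20 N are safe, it slips at about 30 N
- tray_right_free (a point): point on the inner floor (5 mm above the bench) of the right-hand tray, in its free +y half, 55 mm from the tray's centre line; axes as the tray. With its centre line through this point, a right-hand bracket clears the one already there by about 20 mm
- right_sample_grip (a point): web middle (31 mm above the underside, x to the foot end) of the right-hand bracket already home in the right-hand tray, same shape as the loose right one; not to be moved
- oil_filter: Bystander: white oil filter with a red band standing on the bench between the loose brackets, 72 mm across, 70 mm tall; origin under its centre
- spray_can: Bystander: green spray can, 56 mm across, 160 mm tall, origin under its centre
- spanner: Bystander: steel spanner, 200 mm, lying on the bench
- screwdriver: Bystander: screwdriver, 210 mm, lying on the bench
- brake_disc: Bystander: brake disc, 240 mm across, 38 mm high, lying flat, origin under its centre
- grease_jar: Bystander: jar with yellow lid, 80 mm across, 75 mm tall, origin under its centre
Not all that is in view belongs to the job. Leave any orange or pink look-alike of the part that bears left_bracket_grip alone. What is shaped like the part that bears right_bracket_grip but red is not meant.

How it is judged (in metres and radians):
At the end, for the whole second after the job is handed in: Each loose bracket lies flat (tilt under 0.05 rad) on the floor of its own hand's tray, wholly between the tray's side lips and parallel to the tray (within 0.06 rad), its foot-end face touching the stop bar (gap under 3.5 mm), at rest and released (x of left_bracket_face in the frame of stop_left_face between -0.0035 and 0.004 m and angle between the x axis of left_bracket_grip and the x axis of tray_left, either way round below 0.06 rad and y of left_bracket_grip in the frame of tray_left between -0.085 and 0.045 m and angle between each of left_bracket_grip, right_bracket_grip's own z axis and vertical below 0.05 rad and z of left_bracket_grip in the frame of tray_left below 0.041 m and x of right_bracket_face in the frame of stop_right_face between -0.0035 and 0.004 m and angle between the x axis of right_bracket_grip and the x axis of tray_right, either way round below 0.06 rad and y of right_bracket_grip in the frame of tray_right between -0.045 and 0.085 m and z of right_bracket_grip in the frame of tray_right below 0.041 m and linear speed of each of left_bracket, right_bracket below 0.01 m/s).
It fails at once if a stop bar is pushed out of its setting (by more than 4 mm) (distance of any of stop_left_face, stop_right_face from where it was at the start of the episode above 0.004 m).
It fails at once if a bracket already in a tray is moved (by more than 12 mm) (distance of any of left_sample_grip, right_sample_grip from where it was at the start of the episode above 0.012 m).
It fails at once if a bystander is moved (by more than 25 mm) (distance of any of oil_filter, spray_can, spanner, screwdriver, brake_disc, grease_jar from where it was at the start of the episode above 0.025 m).
It also fails if it takes over 67 s, if anything falls off the work surface, if the arm or the gripper's body presses on something with over 40 N, if the wrist force passes 120 N, or if a joint passes its speed limit or range.

## Working session

There is one attempt and no reset: what is moved stays moved. The work goes in short steps, Python scripts to look and compute and a tool call to move; the robot and the scene stay as the last step left them, time stands still between calls to the robot, and variables do not carry over. Pictures are saved under pics/ and viewed, about 8 in all and at most 12, crops included, and the job is handed in when it is done.

Besides the shell and the picture viewer there is one more tool, called after "Call:" by a JSON object that holds its "fn" and its "kwargs". step_arm: Moves the arm, as the interface text tells. Its arguments: {"type":"object","properties":{"plan":{"type":"string"},"grip_force":{"type":"number"}},"required":["plan"]}

```bash
mkdir -p pics; ls
cat > h.py <<'E'
import numpy as np, cv2
from rig import readout, cams, workorder, spotter, ctrl
def calib(n):
    c=cams.camera_info(n); f=200/np.tan(np.radians(c["vfov"])/2)
    R=cv2.Rodrigues(np.array(c["rvec"],float))[0]; return c,f,R,np.array(c["tvec"],float).reshape(3)
def cloud(n,depth):
    c,f,R,t=calib(n); v,u=np.mgrid[0:400,0:640]
    P=np.stack([(u-c["cx"])/f*depth,(v-c["cy"])/f*depth,depth],-1)
    return (P-t)@R
def save(n,im): cv2.imwrite("pics/"+n,im[...,::-1])
E
python3 - <<'E'
from h import *
a,d=cams.capture("top"); b,e=cams.capture("side")
save("t0.png",a); save("s0.png",b); np.savez("c0.npz",a=a,d=d,b=b,e=e)
print(readout.sense()); print(cams.camera_info("top"),cams.camera_info("side"),ctrl.hold_point_z)
E
```

```text
pics
{'time_s': 0.1, 'joints': array([-1.41641318e+00,  3.13400959e-01,  1.49835899e+00,  8.74569680e-06,
        1.33102782e+00, -2.23419676e-01]), 'dq': array([-0.00093124, -0.00157889, -0.00108062,  0.00063295,  0.00123849,
       -0.00112478]), 'tau': array([ 2.60032852e-03, -4.12897110e+01, -2.60144162e+01, -1.63744135e-04,
        2.98546016e-03, -1.60083797e-06]), 'eef_pos': array([ 193.60560161, -487.74469497,  230.78957402]), 'ee_rot': array([-5.97054694e-04,  9.82211141e-01,  1.87778905e-01,  2.48671467e-05]), 'force': array([ 0.13252388,  0.49624368, -0.23866732]), 'wrist_torque': array([-0.01083568, -0.0196356 ,  0.02062499]), 'grip_width': 1.0010758503758517}
{'vfov': 44.25392076400929, 'cx': 311.7516062610534, 'cy': 204.74285773614105, 'rvec': array([ 2.12747791, -2.18799041,  0.11898087]), 'tvec': array([ 100.80002452,  464.18929719, 1497.81241912])} {'vfov': 47.49647721753009, 'cx': 324.6292468337345, 'cy': 206.1155623835495, 'rvec': array([ 2.36114416, -0.71427746,  0.2554355 ]), 'tvec': array([-320.10861999,  272.19664422, 1620.0783316 ])} 18.700000000000003
```

View pics/t0.png

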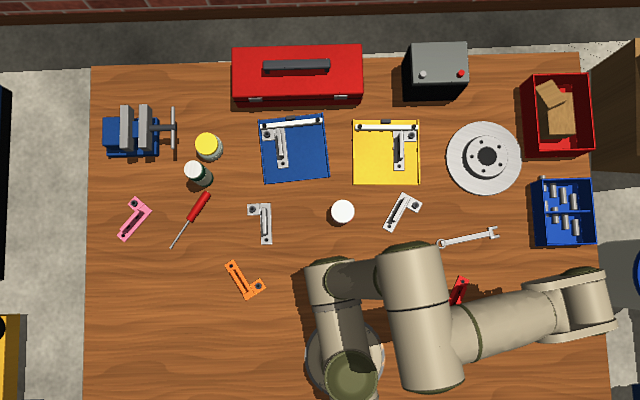

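View pics/s0.png

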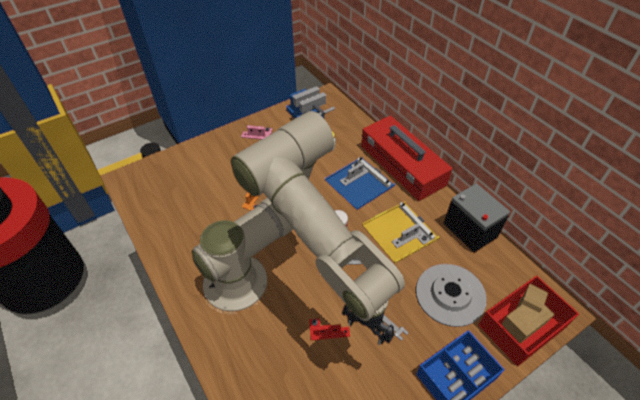

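Top view: the loose grey brackets are at (262,222), foot to the left (left-hand), and (403,212). Look-alikes to leave are pink (133,218), orange (244,280), red (458,290) and the tray samples (275,148) and (405,148). I'll check with one close crop and measure.

```bash
cat >> h.py <<'E'
def rect(P,m,z0,z1,label):
    q=P[m&(P[...,2]>z0)&(P[...,2]<z1)]
    (c,s,a)=cv2.minAreaRect(q[:,:2].astype(np.float32)); md=q.mean(0)
    w=np.linalg.eigh(np.cov(q[:,:2].T))[1][:,1]
    print(label,len(q),"rect",np.round(c,1),np.round(s,1),round(a,1),"mean",md.round(1),"medz",np.median(q[:,2]).round(1),"axis deg",round(np.degrees(np.arctan2(w[1],w[0])),2))
    return q
def box(u0,u1,v0,v1):
    m=np.zeros((400,640),bool); m[v0:v1,u0:u1]=1; return m
E
python3 - <<'E'
from h import *
z=np.load("c0.npz"); P=cloud("top",z["d"])
print("bench",P[260,200],P[240,300])
for l,b in dict(L=box(240,280,195,252),R=box(375,430,185,240),SL=box(262,300,126,178),SR=box(385,420,132,178)).items():
    rect(P,b,44,64,l+" web"); rect(P,b,3 if l in"LR" else 8,20,l+" plate")
for l,b,br in (("barL",box(250,335,110,145),0),("barR",box(345,425,112,140),0)):
    q=rect(P,b,22,34,l)
    # front edge per y bin
    sel=q
for l,b,lo,hi in (("trayL",box(250,335,105,190),(0,40,100),0),("trayR",box(345,425,110,190),0,0)):
    hsv=cv2.cvtColor(z["a"],cv2.COLOR_RGB2HSV); h=hsv[...,0]
    m=b&(hsv[...,1]>130)&((h>100)&(h<125) if l=="trayL" else (h>20)&(h<35))
    rect(P,m,-3,25,l)
rect(P,box(325,360,195,230),55,90,"filter"); rect(P,box(180,216,155,190),100,190,"can"); 
t=cv2.resize(z["a"][105:255,235:435],None,fx=4,fy=4,interpolation=cv2.INTER_CUBIC); save("crop.png",t)
for n in("left_bracket_grip","right_bracket_grip"):
    for r in spotter.regions_of("top",n): print(n,r["conf"],np.round(r["extent"]))
E
```

```text
bench [306.38403685 441.64351437  -0.68893503] [360.1103771  127.82382866  -2.65140908]
L web 110 rect [420.7 235.4] [79.2 13.2] 1.9 mean [418.3 234.8  55.3] medz 55.3 axis deg -179.51
L plate 783 rect [417.1 253.6] [123.5 177.2] 88.9 mean [420.6 252.8   6.4] medz 5.5 axis deg -178.15
R web 113 rect [ 443.9 -179. ] [13.3 78.2] 57.7 mean [ 444.5 -178.5   55.2] medz 55.3 axis deg 148.98
R plate 775 rect [ 439.2 -194.5] [169.4 171.8] 87.7 mean [ 439.7 -192.2    6.2] medz 5.5 axis deg 135.17
SL web 87 rect [660.3 182. ] [80.9 12.1] 4.7 mean [658.7 181.7  59.2] medz 60.2 axis deg -175.72
SL plate 671 rect [642.3 182.6] [118.3 166.2] 88.7 mean [649.9 187.8  11.7] medz 11.2 axis deg -177.89
SR web 105 rect [ 640.9 -190.2] [13.2 81.6] 88.9 mean [ 641.6 -189.8   58. ] medz 59.2 axis deg 178.63
SR plate 563 rect [ 621.3 -202.4] [108.2 147.1] 87.6 mean [ 624.6 -203.8   11.6] medz 11.0 axis deg 173.56
barL 293 rect [713.6 142.8] [ 80.4 204. ] 0.9 mean [727.8 152.3  27.7] medz 27.7 axis deg 96.35
barR 306 rect [ 704.4 -150.8] [196.5  58.6] 79.0 mean [ 707.8 -158.9   27.7] medz 27.8 axis deg 85.69
trayL 3104 rect [653.2 141.5] [210.2 208.9] 4.7 mean [637.7 131.3   5.9] medz 5.5 axis deg 119.52
trayR 3088 rect [ 632.6 -153.1] [213.4 211.2] 88.3 mean [ 616.7 -140.5    5.8] medz 5.4 axis deg 56.26
filter 439 rect [442.4  -3.2] [66.9 70.5] 87.0 mean [441.1  -2.9  69.3] medz 69.3 axis deg -177.22
can 384 rect [563.6 423.7] [53.  53.3] 3.8 mean [560.8 420.2 150.8] medz 158.8 axis deg 49.46
left_bracket_grip 0.81 [246. 280.  36.  33.]
left_bracket_grip 0.75 [258. 224.  26.  40.]
left_bracket_grip 0.63 [133. 220.  31.  46.]
right_bracket_grip 0.79 [402. 215.  36.  39.]
right_bracket_grip 0.74 [458. 290.  22.  30.]
```

View pics/crop.png

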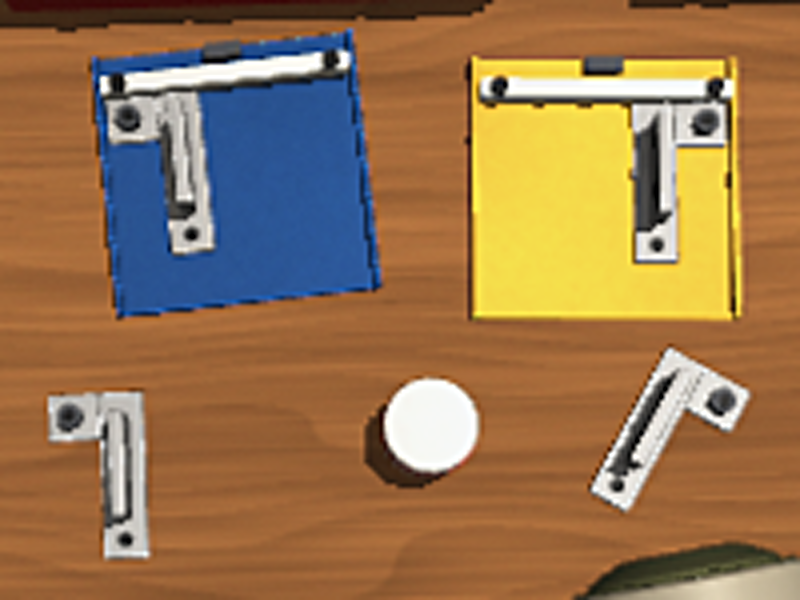

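Crop: the loose left bracket at crop (115,470) has its foot to the left. The loose right one at (665,430) has its foot to the right and is turned about 32°. Both are grey, and both choices are confirmed. Each sample's grip sits 10 mm beyond its tray centre, as it should. I'll add a converter and start with the right bracket.

```bash
cat >> h.py <<'E'
from scipy.spatial.transform import Rotation as Ro
def to(x,y,z,yaw,pose=None):
    s=readout.sense(); R=Ro.from_quat(np.roll(s["ee_rot"],-1)).as_matrix()
    th=np.degrees(np.arctan2(R[1,0],R[0,0])); 
    d=R.T@(np.array([x,y,z])-s["eef_pos"])/10
    tw=(th-yaw+90)%180-90
    print("shift cm",d.round(2),"twist",round(tw,1),"| at",s["eef_pos"].round(1),"yaw",round(th,2),"F",s["force"].round(1),"j6",s["joints"][5].round(2))
E
python3 -c "
from h import *
to(444,-179,120,-31.8)"
```

```text
shift cm [ 34.66 -19.46  11.12] twist 53.4 | at [ 193.6 -487.8  231. ] yaw 21.65 F [-0.1 -0.3  0. ] j6 -0.22
```

Call:
{"fn": "step_arm", "kwargs": {"plan": "34.66 -19.46 11.1 53.4 100;34.66 -19.46 11.1 53.4 100;34.66 -19.46 11.1 53.4 100;34.66 -19.46 11.1 53.4 100;34.66 -19.46 11.1 53.4 100;34.66 -19.46 11.1 53.4 100;34.66 -19.46 11.1 53.4 100;34.66 -19.46 11.1 53.4 100;34.66 -19.46 11.1 53.4 100;34.66 -19.46 11.1 53.4 100"}}

```text
time_s: 1.2
eef_pos: [445.1, -175.8, 119.0]
ee_rot: [-0.001, 0.962, -0.271, -0.001]
force: [0.1, -0.5, 0.6]
grip_width: 1.001
```

Run:
```python
from h import *
to(444,-179,14,-31.8)
a,d=cams.capture("top"); P=cloud("top",d)
# refined right-bracket / tray / stop measurements if unobstructed
for l,b in dict(L=box(240,280,195,252)).items(): rect(P,b,44,64,l)
for l,b,yaw,c in(("L",box(250,335,105,160),4.6,(653.2,141.5)),("R",box(345,425,110,150),-1.4,(632.6,-153.1))):
    a0=np.radians(yaw); M=np.array([[np.cos(a0),np.sin(a0)],[-np.sin(a0),np.cos(a0)]])
    z=np.load("c0.npz"); P0=cloud("top",z["d"])
    q=P0[b&(P0[...,2]>25)&(P0[...,2]<31)]; w=(q[:,:2]-c)@M.T
    # front edge of bar top, by free y bins
    w=w[(w[:,0]>60)&(w[:,0]<110)]
    for y in range(-90,91,20):
        s=w[abs(w[:,1]-y)<10]; 
        if len(s): print(l,y,len(s),s[:,0].min().round(1),s[:,0].max().round(1),s[:,0].mean().round(1))
```

```text
shift cm [ 0.1   0.34 10.5 ] twist 0.3 | at [ 445.1 -175.8  119. ] yaw -31.49 F [ 0.1 -0.5  0.6] j6 1.5
L 113 rect [420.7 234.7] [78.8 12.7] 0.1 mean [418.7 234.7  55.6] medz 55.8 axis deg -179.61
L -90 11 71.4 85.9 79.3
L -70 21 69.9 85.4 77.9
L -50 16 71.9 83.3 77.5
L -30 20 73.3 84.4 78.8
L -10 17 70.2 84.9 77.7
L 10 18 69.7 83.6 77.2
L 30 20 69.6 84.5 77.4
L 50 19 70.7 84.4 76.5
L 70 19 70.4 84.8 78.1
L 90 11 68.8 84.7 76.3
R -90 12 70.0 84.3 77.5
R -70 16 70.4 83.5 76.8
R -50 19 70.6 84.5 77.6
R -30 17 70.2 84.2 77.5
R -10 19 71.0 84.7 78.0
R 10 18 71.2 84.6 79.2
R 30 27 70.4 84.8 78.1
R 50 19 70.7 84.5 77.6
R 70 16 71.4 85.2 79.2
R 90 15 71.0 84.4 77.9
```

Call:
{"fn": "step_arm", "kwargs": {"plan": "0 0 3 0 100;0 0 5 0 100;0 0 5 0 100"}}

```text
time_s: 1.55
eef_pos: [442.5, -179.4, 68.6]
ee_rot: [-0.001, 0.962, -0.274, -0.002]
force: [-0.4, 0.1, 0.0]
grip_width: 1.0
```

```bash
python3 -c "
from h import *
to(444,-179,14,-31.8)"
```

```text
shift cm [ 0.13 -0.11  5.46] twist -0.0 | at [ 442.5 -179.4   68.6] yaw -31.83 F [-0.4  0.1  0. ] j6 1.5
```

Call:
{"fn": "step_arm", "kwargs": {"plan": "0.1 -0.1 3 0 100;0.1 -0.1 5.4 0 100;0.1 -0.1 5.4 0 100;0.1 -0.1 5.4 0 0;0.1 -0.1 5.4 0 0;0.1 -0.1 5.4 0 0;0.1 -0.1 5.4 0 0;0.1 -0.1 5.4 0 0;0.1 -0.1 5.4 0 0;0.1 -0.1 5.4 0 0", "grip_force": 40}}

```text
time_s: 2.55
eef_pos: [445.7, -179.2, 16.9]
ee_rot: [0.0, 0.962, -0.274, 0.0]
force: [-2.0, -0.3, 6.3]
grip_width: 0.133
```

Call:
{"fn": "step_arm", "kwargs": {"plan": "0 0 0 0 0;0 0 0 0 0;0 0 -3 0 0;0 0 -5 0 0;0 0 -5 0 0"}}

```text
time_s: 3.05
eef_pos: [446.4, -179.5, 68.1]
ee_rot: [0.001, 0.962, -0.274, 0.002]
force: [0.1, 0.4, -3.0]
grip_width: 0.135
```

Run:
```python
from h import *
a=np.radians(-1.6); c=np.array([632.6,-153.1]); 
p=c+np.array([[np.cos(a),-np.sin(a)],[np.sin(a),np.cos(a)]])@np.array([-5,55]); print(p)
to(*p,64,-1.6)
```

```text
[629.13763955 -97.98183548]
shift cm [ 11.25 -16.55   0.45] twist -30.1 | at [ 446.4 -179.5   68.1] yaw -31.75 F [ 0.1  0.4 -3. ] j6 1.5
```

Call:
{"fn": "step_arm", "kwargs": {"plan": "0 0 -4.5 0 0;8 -12 -4.5 -8 0;11.25 -16.5 -4.5 -16 0;11.25 -16.5 -4.5 -24 0;11.25 -16.5 -4.5 -30.1 0;11.25 -16.5 -4.5 -30.1 0;11.25 -16.5 -4.5 -30.1 0;11.25 -16.5 -4.5 -30.1 0"}}

```text
time_s: 3.85
eef_pos: [626.8, -98.1, 110.1]
ee_rot: [-0.0, 1.0, -0.015, -0.001]
force: [-0.1, -0.9, -2.4]
grip_width: 0.134
```

Run:
```python
from h import *
a,d=cams.capture("top"); P=cloud("top",d)
rect(P,box(345,425,105,200)&(P[...,1]>-140),120,170,"held web")
to(629.1,-98,30,-1.6)
b,e=cams.capture("side"); save("s1.png",np.hstack([cv2.resize(a[90:250,340:440],(500,800))[:600],np.zeros((600,2,3),np.uint8)])[:, :500] if 0 else np.hstack([cv2.resize(a[95:195,335:435],(390,390)),cv2.resize(b[180:280,350:450],(390,390))]))
```

```text
held web 0 rect [0. 0.] [0. 0.] 0.0 mean [nan nan nan] medz nan axis deg nan
shift cm [ 0.23 -0.04  8.07] twist -0.1 | at [626.9 -98.4 110.7] yaw -1.74 F [ 0.1 -0.8 -1.9] j6 1.26h.py:13: RuntimeWarning: Mean of empty slice.
  (c,s,a)=cv2.minAreaRect(q[:,:2].astype(np.float32)); md=q.mean(0)
  ret = um.true_divide(
  avg = a.mean(axis, **keepdims_kw)
h.py:14: RuntimeWarning: Degrees of freedom <= 0 for slice
  w=np.linalg.eigh(np.cov(q[:,:2].T))[1][:,1]
  c *= np.true_divide(1, fact)
  c *= np.true_divide(1, fact)
  return _methods._mean(a, axis=axis, dtype=dtype,
  ret = ret.dtype.type(ret / rcount)
```

View pics/s1.png

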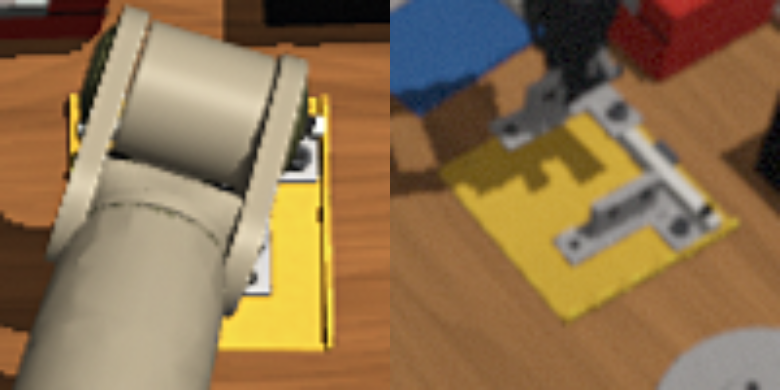

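The side view (right half) shows the bracket held level, parallel and clear of the bar. Lowering and feeling for the floor.

Call:
{"fn": "step_arm", "kwargs": {"plan": "0 0 4 0 0;0 0 7.5 0 0;0 0 8.2 0 0;0 0 8.2 0 0;0 0 8.2 0 0;0 0 8.2 0 0"}}

```text
time_s: 4.55
eef_pos: [628.9, -98.3, 31.4]
ee_rot: [0.001, 1.0, -0.015, 0.002]
force: [1.1, -0.1, -2.0]
grip_width: 0.136
```

Call:
{"fn": "step_arm", "kwargs": {"plan": "0 0 0.1 0 0;0 0 0.2 0 0;0 0 0.2 0 0"}}

```text
time_s: 4.85
eef_pos: [627.9, -97.8, 27.5]
ee_rot: [0.0, 1.0, -0.014, 0.0]
force: [-0.7, -0.2, -1.8]
grip_width: 0.136
```

Call:
{"fn": "step_arm", "kwargs": {"plan": "0 0 0.1 0 0;0 0 0.2 0 0;0 0 0.2 0 0"}}

```text
time_s: 5.15
eef_pos: [627.8, -97.8, 25.1]
ee_rot: [-0.0, 1.0, -0.014, -0.0]
force: [-0.1, -0.2, -2.0]
grip_width: 0.134
```

Call:
{"fn": "step_arm", "kwargs": {"plan": "0 0 0.1 0 0;0 0 0.2 0 0;0 0 0.2 0 0"}}

```text
time_s: 5.45
eef_pos: [627.8, -97.8, 23.1]
ee_rot: [-0.0, 1.0, -0.014, -0.0]
force: [0.2, -0.4, -2.8]
grip_width: 0.137
```

Call:
{"fn": "step_arm", "kwargs": {"plan": "0 0 0.1 0 0;0 0 0.1 0 0;0 0 0.1 0 0"}}

```text
time_s: 5.75
eef_pos: [627.9, -97.8, 22.2]
ee_rot: [-0.0, 1.0, -0.014, -0.0]
force: [-0.3, -0.5, -2.7]
grip_width: 0.136
```

Call:
{"fn": "step_arm", "kwargs": {"plan": "0 0 0.1 0 0;0 0 0.1 0 0;0 0 0.1 0 0"}}

```text
time_s: 6.05
eef_pos: [628.1, -97.9, 21.9]
ee_rot: [0.0, 1.0, -0.014, 0.0]
force: [-3.6, 0.4, 4.8]
grip_width: 0.133
```

Call:
{"fn": "step_arm", "kwargs": {"plan": "0 0 0.1 0 0;0 0 0.1 0 0;0 0 0.1 0 0"}}

```text
time_s: 6.35
eef_pos: [628.1, -97.9, 21.9]
ee_rot: [0.0, 1.0, -0.014, 0.0]
force: [-6.7, 1.9, 13.2]
grip_width: 0.136
```

Floor felt at TCP z 21.9. Backing off slightly, then advancing along tool x.

Call:
{"fn": "step_arm", "kwargs": {"plan": "0 0 -0.2 0 0;0 0 -0.2 0 0;0.3 0 -0.2 0 0;0.6 0 -0.2 0 0;0.9 0 -0.2 0 0;0.9 0 -0.2 0 0;0.9 0 -0.2 0 0;0.9 0 -0.2 0 0"}}

```text
time_s: 7.15
eef_pos: [636.8, -98.1, 22.2]
ee_rot: [-0.0, 1.0, -0.014, -0.0]
force: [-0.6, 1.3, -2.3]
grip_width: 0.135
```

Call:
{"fn": "step_arm", "kwargs": {"plan": "0.1 0 0 0 0;0.1 0 0 0 0;0.2 0 0 0 0;0.2 0 0 0 0;0.2 0 0 0 0"}}

```text
time_s: 7.65
eef_pos: [638.9, -98.2, 22.3]
ee_rot: [0.0, 1.0, -0.014, 0.0]
force: [-0.2, 0.0, -2.8]
grip_width: 0.137
```

Call:
{"fn": "step_arm", "kwargs": {"plan": "0.1 0 0 0 0;0.1 0 0 0 0;0.1 0 0 0 0"}}

```text
time_s: 7.95
eef_pos: [639.9, -98.2, 22.3]
ee_rot: [-0.0, 1.0, -0.014, -0.0]
force: [-0.4, -0.6, -2.8]
grip_width: 0.132
```

Call:
{"fn": "step_arm", "kwargs": {"plan": "0.1 0 0 0 0;0.1 0 0 0 0;0.1 0 0 0 0"}}

```text
time_s: 8.25
eef_pos: [640.9, -98.2, 22.3]
ee_rot: [-0.0, 1.0, -0.014, -0.0]
force: [-1.3, 0.3, -2.4]
grip_width: 0.135
```

Call:
{"fn": "step_arm", "kwargs": {"plan": "0.05 0 0 0 0;0.1 0 0 0 0;0.1 0 0 0 0"}}

```text
time_s: 8.55
eef_pos: [642.0, -98.2, 22.3]
ee_rot: [0.0, 1.0, -0.014, 0.0]
force: [-0.3, 0.3, -2.7]
grip_width: 0.134
```

Call:
{"fn": "step_arm", "kwargs": {"plan": "0.05 0 0 0 0;0.1 0 0 0 0;0.1 0 0 0 0"}}

```text
time_s: 8.85
eef_pos: [643.0, -98.3, 22.3]
ee_rot: [0.0, 1.0, -0.014, 0.0]
force: [0.1, 0.5, -2.5]
grip_width: 0.134
```

Call:
{"fn": "step_arm", "kwargs": {"plan": "0.05 0 0 0 0;0.05 0 0 0 0;0.05 0 0 0 0"}}

```text
time_s: 9.15
eef_pos: [643.4, -98.3, 22.3]
ee_rot: [-0.0, 1.0, -0.014, -0.0]
force: [-0.1, -0.0, -1.9]
grip_width: 0.137
```

Call:
{"fn": "step_arm", "kwargs": {"plan": "0.05 0 0 0 0;0.1 0 0 0 0;0.1 0 0 0 0"}}

```text
time_s: 9.45
eef_pos: [644.2, -98.3, 22.2]
ee_rot: [-0.0, 1.0, -0.014, -0.0]
force: [-1.7, -0.2, -2.1]
grip_width: 0.136
```

Call:
{"fn": "step_arm", "kwargs": {"plan": "0.05 0 0 0 0;0.1 0 0 0 0;0.1 0 0 0 0"}}

```text
time_s: 9.75
eef_pos: [644.3, -98.2, 22.2]
ee_rot: [-0.0, 1.0, -0.014, -0.002]
force: [-8.4, 0.8, 2.4]
grip_width: 0.134
```

Call:
{"fn": "step_arm", "kwargs": {"plan": "0.05 0 0 0 0;0.1 0 0 0 0;0.1 0 0 0 0"}}

```text
time_s: 10.05
eef_pos: [644.4, -98.2, 22.3]
ee_rot: [-0.0, 1.0, -0.014, -0.003]
force: [-14.6, 1.2, 7.0]
grip_width: 0.138
```

Stop contact felt at 14.6 N, TCP x 644.4 (expected about 644). Easing the preload, then releasing with a partial opening.

Call:
{"fn": "step_arm", "kwargs": {"plan": "-0.1 0 0 0 0;-0.1 0 0.05 0 0;-0.1 0 0.05 0 0;-0.1 0 0.05 0 0"}}

```text
time_s: 10.45
eef_pos: [644.3, -98.2, 22.1]
ee_rot: [-0.0, 1.0, -0.014, -0.002]
force: [-11.3, 0.9, 4.7]
grip_width: 0.137
```

Call:
{"fn": "step_arm", "kwargs": {"plan": "0 0 0 0 20;0 0 0 0 30;0 0 0 0 50;0 0 0 0 50;0 0 0 0 50;0 0 0 0 50;0 0 -4 0 50;0 0 -8 0 50;0 0 -11 0 50;0 0 -11 0 50"}}

```text
time_s: 11.45
eef_pos: [647.3, -98.9, 136.8]
ee_rot: [0.001, 1.0, -0.014, 0.004]
force: [-0.3, 0.3, 0.3]
grip_width: 0.498
```

Run:
```python
from h import *
to(420.7,235,135,0.3)
```

```text
shift cm [-23.61 -32.72  -0.1 ] twist -1.9 | at [647.3 -98.9 136.8] yaw -1.65 F [-0.3  0.3  0.3] j6 1.27
```

Call:
{"fn": "step_arm", "kwargs": {"plan": "-23.6 -32.7 0 -1.9 100;-23.6 -32.7 0 -1.9 100;-23.6 -32.7 0 -1.9 100;-23.6 -32.7 0 -1.9 100;-23.6 -32.7 0 -1.9 100;-23.6 -32.7 0 -1.9 100;-23.6 -32.7 0 -1.9 100;-23.6 -32.7 0 -1.9 100;-23.6 -32.7 0 -1.9 100;-23.6 -32.7 0 -1.9 100"}}

```text
time_s: 12.45
eef_pos: [418.3, 236.0, 131.4]
ee_rot: [0.0, 1.0, 0.003, -0.0]
force: [0.5, -0.0, 0.5]
grip_width: 1.0
```

Run:
```python
from h import *
a,d=cams.capture("top"); P=cloud("top",d)
rect(P,box(355,388,120,190),50,70,"R placed web")
save("t2.png",cv2.resize(a[95:265,235:435],(800,600)))
to(420.7,235,70,0.3)
```

```text
R placed web 104 rect [643.1 -95.1] [10.4 79.9] 87.9 mean [644.2 -95.   61.1] medz 60.8 axis deg 177.65
shift cm [0.17 0.01 6.14] twist -0.0 | at [419.  235.1 131.4] yaw 0.28 F [ 0.6  0.4 -0.8] j6 1.83
```

View pics/t2.png

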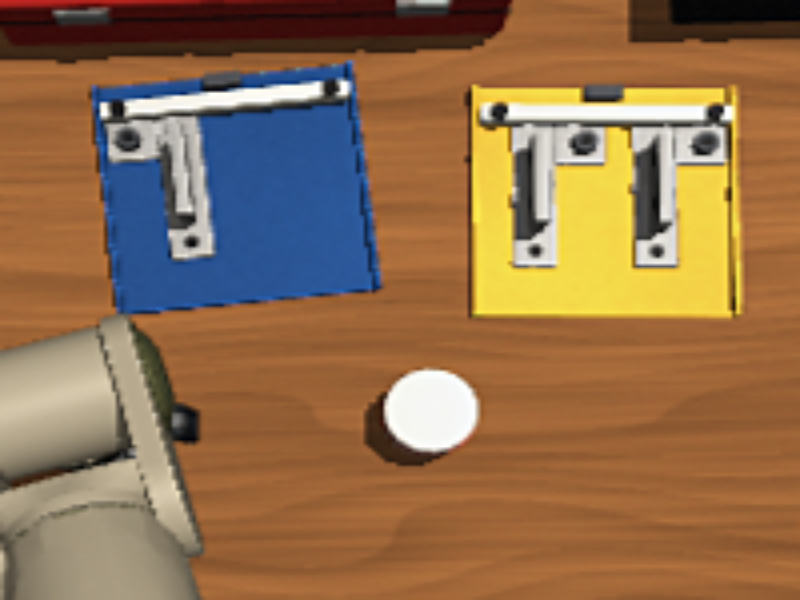

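The right bracket (crop 535,195) lies parallel to the sample and flush with it at the bar. Now the left bracket.

Call:
{"fn": "step_arm", "kwargs": {"plan": "0.15 0 4 0 100;0.15 0 6.2 0 100;0.15 0 6.2 0 100;0.15 0 6.2 0 100"}}

```text
time_s: 12.9
eef_pos: [421.3, 234.6, 70.2]
ee_rot: [0.0, 1.0, 0.001, 0.0]
force: [-0.7, 0.1, 1.5]
grip_width: 1.001
```

```bash
python3 -c "
from h import *
to(420.7,235,16,0.3)"
```

```text
shift cm [-0.06 -0.04  5.42] twist -0.1 | at [421.3 234.6  70.2] yaw 0.16 F [-0.7  0.1  1.5] j6 1.83
```

Call:
{"fn": "step_arm", "kwargs": {"plan": "0 0 3 0 100;0 0 5.4 0 100;0 0 5.4 0 100;0 0 5.4 0 0;0 0 5.4 0 0;0 0 5.4 0 0;0 0 5.4 0 0;0 0 5.4 0 0;0 0 5.4 0 0;0 0 5.4 0 0", "grip_force": 40}}

```text
time_s: 13.9
eef_pos: [420.7, 235.4, 16.3]
ee_rot: [-0.0, 1.0, 0.002, 0.0]
force: [-1.3, -1.2, 5.9]
grip_width: 0.139
```

Call:
{"fn": "step_arm", "kwargs": {"plan": "0 0 0 0 0;0 0 0 0 0;0 0 -3 0 0;0 0 -7 0 0;0 0 -10 0 0;0 0 -10 0 0"}}

```text
time_s: 14.5
eef_pos: [422.0, 235.9, 119.1]
ee_rot: [-0.001, 1.0, 0.002, 0.003]
force: [0.2, 0.5, -2.8]
grip_width: 0.134
```

Run:
```python
from h import *
a=np.radians(4.9); c=np.array([653.2,141.5]); 
p=c+np.array([[np.cos(a),-np.sin(a)],[np.sin(a),np.cos(a)]])@np.array([-5,-55]); print(p)
to(*p,112,4.9)
```

```text
[652.91620429  86.27392409]
shift cm [23.02 15.07  0.83] twist -4.6 | at [422.  235.9 119.1] yaw 0.26 F [ 0.2  0.5 -2.8] j6 1.83
```

Call:
{"fn": "step_arm", "kwargs": {"plan": "23 15.1 0.2 -4.6 0;23 15.1 0.2 -4.6 0;23 15.1 0.2 -4.6 0;23 15.1 0.2 -4.6 0;23 15.1 0.2 -4.6 0;23 15.1 0.2 -4.6 0;23 15.1 0.2 -4.6 0;23 15.1 0.2 -4.6 0;23 15.1 0.2 -4.6 0"}}

```text
time_s: 15.4
eef_pos: [650.0, 86.1, 112.8]
ee_rot: [-0.0, 0.999, 0.043, -0.001]
force: [0.6, 0.3, -3.2]
grip_width: 0.134
```

Run:
```python
from h import *
b,e=cams.capture("side"); save("s3.png",cv2.resize(b[130:230,300:420],(720,600)))
to(652.9,86.3,30,4.9)
```

```text
shift cm [0.28 0.02 8.33] twist 0.0 | at [650.2  86.2 113.3] yaw 4.91 F [ 0.2  0.1 -2.9] j6 1.44
```

View pics/s3.png

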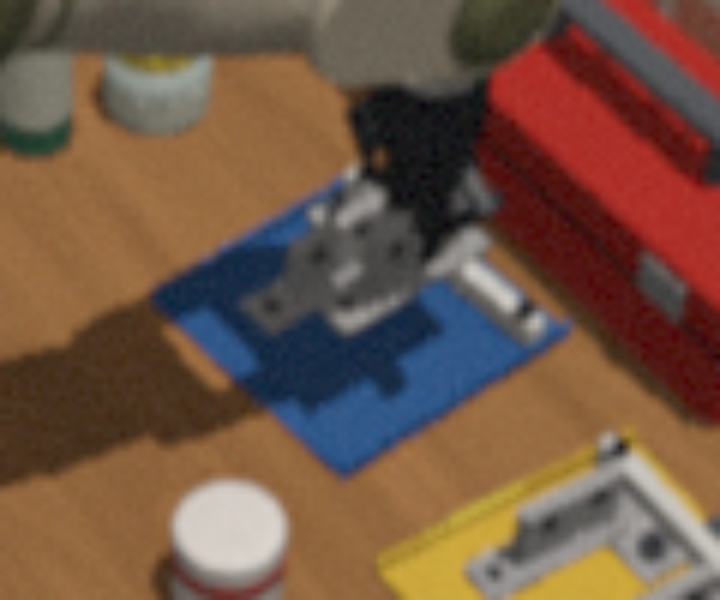

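The left bracket is held level over the blue tray at crop (340,270), and the arm is clear of the red toolbox. Lowering.

Call:
{"fn": "step_arm", "kwargs": {"plan": "0 0 4 0 0;0 0 7.5 0 0;0 0 8.5 0 0;0 0 8.5 0 0;0 0 8.5 0 0;0 0 8.5 0 0"}}

```text
time_s: 16.05
eef_pos: [652.1, 85.4, 31.0]
ee_rot: [0.0, 0.999, 0.042, 0.002]
force: [-0.3, -1.1, -2.4]
grip_width: 0.137
```

Call:
{"fn": "step_arm", "kwargs": {"plan": "0 0 0.1 0 0;0 0 0.2 0 0;0 0 0.3 0 0;0 0 0.3 0 0;0 0 0.3 0 0"}}

```text
time_s: 16.55
eef_pos: [651.1, 85.3, 25.8]
ee_rot: [-0.0, 0.999, 0.042, -0.0]
force: [0.6, 0.4, -1.9]
grip_width: 0.133
```

Call:
{"fn": "step_arm", "kwargs": {"plan": "0 0 0.1 0 0;0 0 0.2 0 0;0 0 0.2 0 0"}}

```text
time_s: 16.85
eef_pos: [651.0, 85.3, 23.6]
ee_rot: [-0.0, 0.999, 0.042, -0.0]
force: [1.0, 0.3, -2.4]
grip_width: 0.131
```

Call:
{"fn": "step_arm", "kwargs": {"plan": "0 0 0.1 0 0;0 0 0.1 0 0;0 0 0.1 0 0"}}

```text
time_s: 17.15
eef_pos: [651.1, 85.3, 22.8]
ee_rot: [-0.0, 0.999, 0.042, -0.0]
force: [-0.1, -0.6, -2.9]
grip_width: 0.131
```

Call:
{"fn": "step_arm", "kwargs": {"plan": "0 0 0.1 0 0;0 0 0.1 0 0;0 0 0.1 0 0"}}

```text
time_s: 17.45
eef_pos: [651.1, 85.3, 21.8]
ee_rot: [-0.0, 0.999, 0.042, -0.0]
force: [0.5, -0.2, -3.5]
grip_width: 0.132
```

Call:
{"fn": "step_arm", "kwargs": {"plan": "0 0 0.1 0 0;0 0 0.1 0 0;0 0 0.1 0 0"}}

```text
time_s: 17.75
eef_pos: [651.2, 85.3, 21.3]
ee_rot: [0.0, 0.999, 0.042, 0.0]
force: [-3.1, -0.6, 4.6]
grip_width: 0.142
```

Floor felt at TCP z 21.3. Back off 0.1 cm and advance.

Call:
{"fn": "step_arm", "kwargs": {"plan": "0 0 -0.1 0 0;0 0 -0.1 0 0;0.3 0 -0.1 0 0;0.6 0 -0.1 0 0;0.9 0 -0.1 0 0;0.9 0 -0.1 0 0;0.9 0 -0.1 0 0;0.9 0 -0.1 0 0"}}

```text
time_s: 18.55
eef_pos: [659.9, 86.1, 21.7]
ee_rot: [-0.0, 0.999, 0.042, -0.0]
force: [-0.1, -0.2, -2.8]
grip_width: 0.139
```

Call:
{"fn": "step_arm", "kwargs": {"plan": "0.1 0 0 0 0;0.1 0 0 0 0;0.2 0 0 0 0;0.2 0 0 0 0;0.2 0 0 0 0"}}

```text
time_s: 19.05
eef_pos: [662.1, 86.3, 21.8]
ee_rot: [0.0, 0.999, 0.042, 0.0]
force: [0.2, -0.6, -2.5]
grip_width: 0.136
```

Call:
{"fn": "step_arm", "kwargs": {"plan": "0.1 0 0 0 0;0.1 0 0 0 0;0.1 0 0 0 0"}}

```text
time_s: 19.35
eef_pos: [663.0, 86.3, 21.8]
ee_rot: [0.0, 0.999, 0.042, -0.0]
force: [0.6, 0.1, -2.1]
grip_width: 0.135
```

Call:
{"fn": "step_arm", "kwargs": {"plan": "0.05 0 0 0 0;0.1 0 0 0 0;0.1 0 0 0 0"}}

```text
time_s: 19.65
eef_pos: [664.1, 86.4, 21.8]
ee_rot: [0.0, 0.999, 0.042, 0.0]
force: [-0.1, -0.8, -2.6]
grip_width: 0.134
```

Call:
{"fn": "step_arm", "kwargs": {"plan": "0.05 0 0 0 0;0.1 0 0 0 0;0.1 0 0 0 0"}}

```text
time_s: 19.95
eef_pos: [665.1, 86.5, 21.8]
ee_rot: [0.0, 0.999, 0.042, 0.0]
force: [-0.3, 0.5, -2.5]
grip_width: 0.136
```

Call:
{"fn": "step_arm", "kwargs": {"plan": "0.05 0 0 0 0;0.1 0 0 0 0;0.1 0 0 0 0"}}

```text
time_s: 20.25
eef_pos: [666.1, 86.6, 21.8]
ee_rot: [-0.0, 0.999, 0.042, 0.0]
force: [-0.4, -0.3, -2.6]
grip_width: 0.135
```

Call:
{"fn": "step_arm", "kwargs": {"plan": "0.05 0 0 0 0;0.1 0 0 0 0;0.1 0 0 0 0"}}

```text
time_s: 20.55
eef_pos: [667.1, 86.7, 21.8]
ee_rot: [0.0, 0.999, 0.042, 0.0]
force: [0.2, -0.1, -2.5]
grip_width: 0.138
```

Call:
{"fn": "step_arm", "kwargs": {"plan": "0.05 0 0 0 0;0.1 0 0 0 0;0.1 0 0 0 0"}}

```text
time_s: 20.85
eef_pos: [668.1, 86.8, 21.8]
ee_rot: [-0.0, 0.999, 0.042, 0.0]
force: [-0.0, 0.4, -2.8]
grip_width: 0.135
```

Call:
{"fn": "step_arm", "kwargs": {"plan": "0.05 0 0 0 0;0.1 0 0 0 0;0.1 0 0 0 0"}}

```text
time_s: 21.15
eef_pos: [668.7, 86.9, 21.7]
ee_rot: [-0.0, 0.999, 0.042, -0.0]
force: [-2.4, 0.1, -1.4]
grip_width: 0.134
```

Call:
{"fn": "step_arm", "kwargs": {"plan": "0.05 0 0 0 0;0.1 0 0 0 0;0.1 0 0 0 0"}}

```text
time_s: 21.45
eef_pos: [668.9, 86.9, 21.7]
ee_rot: [0.0, 0.999, 0.042, -0.002]
force: [-8.0, -1.3, 1.9]
grip_width: 0.135
```

Call:
{"fn": "step_arm", "kwargs": {"plan": "0.05 0 0 0 0;0.05 0 0 0 0;0.05 0 0.05 0 0;0.05 0 0.05 0 0"}}

```text
time_s: 21.85
eef_pos: [668.9, 86.9, 21.6]
ee_rot: [0.0, 0.999, 0.042, -0.002]
force: [-14.1, -1.8, 6.7]
grip_width: 0.133
```

Call:
{"fn": "step_arm", "kwargs": {"plan": "0 0 0 0 20;0 0 0 0 30;0 0 0 0 50;0 0 0 0 50;0 0 0 0 50;0 0 0 0 50;0 0 -4 0 50;0 0 -8 0 50;0 0 -11 0 50;0 0 -11 0 50"}}

```text
time_s: 22.85
eef_pos: [672.5, 87.0, 136.6]
ee_rot: [0.0, 0.999, 0.042, 0.004]
force: [-0.0, 0.2, 0.3]
grip_width: 0.499
```

Call:
{"fn": "step_arm", "kwargs": {"plan": "-5 0 -3 0 50;-10 0 -4 0 50;-15 0 -4 0 50;-20 0 -4 0 50;-25 0 -4 0 50;-28 0 -4 0 50;-28 0 -4 0 50;-28 0 -4 0 50"}}

```text
time_s: 23.65
eef_pos: [391.5, 63.3, 171.4]
ee_rot: [0.0, 0.999, 0.042, 0.0]
force: [0.6, -0.6, 0.4]
grip_width: 0.502
```

Run:
```python
from h import *
a,d=cams.capture("top"); P=cloud("top",d); z=np.load("c0.npz"); P0=cloud("top",z["d"])
for l,b,yaw,c in(("L",box(250,335,105,190),4.9,(653.2,141.5)),("R",box(345,425,110,190),-1.6,(632.6,-153.1))):
    t=np.radians(yaw); M=np.array([[np.cos(t),np.sin(t)],[-np.sin(t),np.cos(t)]])
    for n,Q in(("before",P0),("now",P)):
        T=np.dstack([(Q[...,:2]-c)@M.T,Q[...,2]])
        bar=b&(T[...,0]>62)&(T[...,0]<95)
        q=rect(T,bar,24,32,f"{l} bar {n}")
        for h,lo,hi in(("+y",0,100),("-y",-100,0)):
            m=b&(T[...,1]>lo)&(T[...,1]<hi)
            if (m&(T[...,2]>50)&(T[...,2]<70)).sum()>20: rect(T,m,50,70,f"  {h} web {n}")
save("t4.png",cv2.resize(a[95:265,235:435],(800,600),interpolation=cv2.INTER_CUBIC))
print(readout.sense()["time_s"])
```

```text
L bar before 214 rect [77.6 -0.4] [ 16.6 195.9] 0.1 mean [77.6 -3.4 28.2] medz 28.3 axis deg 90.15
  +y web before 104 rect [10.5 39.9] [80.8 11.9] 0.0 mean [ 8.9 39.6 60.9] medz 61.1 axis deg 179.62
L bar now 211 rect [77.  -0.6] [195.4  17.7] 89.5 mean [77.3  2.4 27.9] medz 27.9 axis deg 90.16
  +y web now 105 rect [10.3 39.8] [79.6 12.2] 0.3 mean [ 8.6 39.6 60.7] medz 60.9 axis deg 179.82
  -y web now 103 rect [ 11.  -53.4] [80.9 12.2] 0.2 mean [  9.3 -53.4  61.1] medz 61.6 axis deg 179.09
R bar before 221 rect [82.2  2. ] [195.4  25.5] 89.3 mean [77.9  3.  28. ] medz 28.1 axis deg 89.52
  -y web before 109 rect [  9.3 -36.9] [81.6 13.2] 0.5 mean [  7.8 -36.9  60.5] medz 60.8 axis deg 179.21
R bar now 234 rect [77.4  1.7] [196.1  16.3] 89.4 mean [77.4  1.8 27.8] medz 27.7 axis deg 89.64
  +y web now 103 rect [10.1 58.5] [10.3 81. ] 89.1 mean [ 9.4 58.4 60.6] medz 60.6 axis deg 178.95
  -y web now 111 rect [  9.5 -36.4] [79.6 14. ] 2.3 mean [  8.8 -36.9  60. ] medz 60.1 axis deg 179.74
23.7
```

View pics/t4.png

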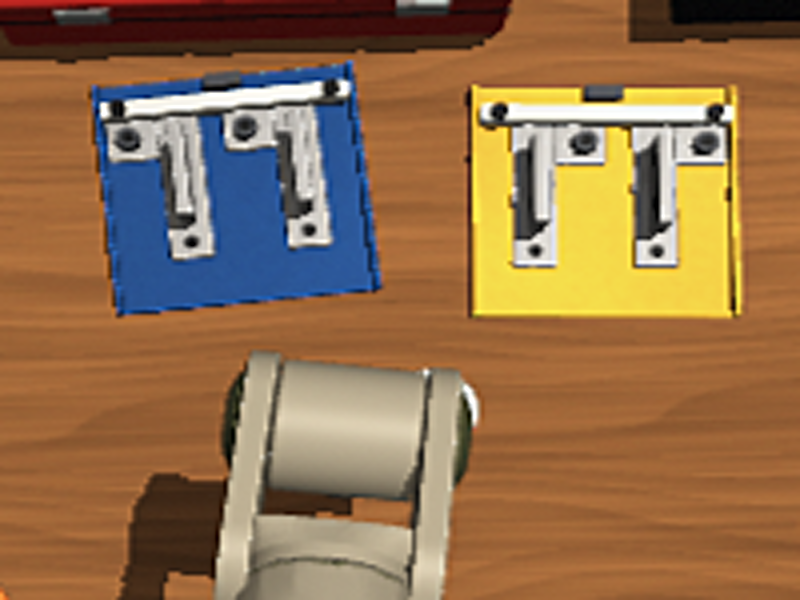

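Both loose brackets, at crop (305,175) and (535,195), lie flat and parallel beside their samples and flush with the bars. The bars and samples are unmoved within about 1 mm. Handing in.

```bash
python3 -c "
from rig import workorder; print(workorder.finish_job())"
```

```text
the job is handed in; nothing more can be done
None
```

Both loose brackets are in their trays, left-hand in the blue one and right-hand in the yellow one. Each was pushed against its stop bar until I felt contact, then released. I handed the job in at about 23.7 s.

- **Push force:** it peaked at about 14–15 N on each bar, under the 20 N that is safe.
- **Stop contact:** the brackets' web centres measure 11.0 mm (left) and 10.1 mm (right) beyond their tray centres. With the face home on the bar they should be at 10 mm, so both are in contact within measuring error.
- **Straight and flat:** both are parallel to their trays within about 1°. The web tops are about 61 mm above the bench, as they should be for a bracket lying flat on the tray floor.
- **Nothing else moved:** the bars and the brackets already in the trays are where they were, within about 1 mm. One automatic fit of the right bar before the move was thrown off by stray depth points, but its average position agreed. I did not measure the bystanders again; the arm's paths stayed well clear of them.
- **One disagreement:** sideways, the camera puts the right bracket about 3 mm from where the arm did, which is well inside the tolerance.

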